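# Refit a gas hob knob and hold it pressed in

### The arm

A 6-joint arm with a two-finger parallel gripper is mounted at the origin on the work surface. World frame = base frame: x ahead of the robot, y to its left, z up, the work surface at z = 0. Lengths are in mm, angles in degrees, forces in N, time in s.
With the tool pointing down it reaches from about 300 to 850 mm from the base axis. Payload 4.2 kg.
Tool frame: the origin (TCP) lies midway between the tips of the shut fingers; the grasp point (between the pads) lies 19 mm behind it; z points along the fingers, x is the direction in which the jaws open and shut, and the axes are right-handed (so a half turn about z gives the same grasp; the last joint's range is limited). The gripper opens to 91 mm and grips with 3 to 60 N. Pads are 32 mm wide; open, the fingers measure 118 mm over their backs; the gripper's body (76 mm by 178 mm) begins 60 mm behind the grasp point.
Start: joints at [73.339, 18.312, 89.639, -0, 72.044, -1.146], TCP at [153.817, 554.065, 176.276] pointing down, gripper open.
Joint ranges: [-177.97, 177.97], [-48.28, 115.42], [12.27, 149.76], [-77.06, 257.06], [2.81, 150.46], [-146.56, 146.56]. Speed limits (degrees/s): [147.25, 147.25, 180, 180, 180, 180].

### API

Orientations are given as [roll, pitch, yaw] about the fixed x, y, z axes, in that order (R = Rz(yaw) Ry(pitch) Rx(roll)).
In Python, from workcell import monitor, vision, job, models gives the robot as it stands.
- The arm moves only by the shell command python3 -m creep 'ROWS' [FORCE]. ROWS is text: rows parted by semicolons, each of 7 numbers parted by spaces: the shift along the world's x, y, z in cm, then the turn, a rotation vector about the world's x, y, z in rad, then the gripper's target within -1 to 1 (shut at 1, half-way at 0, fully open at -1). In form: tx ty tz ax ay az hand; .... A call has 1 to 12 rows; each row shifts and turns the pose as measured when the row begins; what a row does not reach is not made up. A row lasts 1/12 s, in which the tool goes at most 41.7 mm and 7.16 degrees, less where a joint would pass 70% of its speed; a pose out of reach is approached as far as the arm can. A call is refused whole if a number of a shift passes 4.17 or a number of a turn 0.125, either way. A call with a gripper value outside its range is refused whole. The fingers move at their own pace and stop on an object; FORCE is the grip in N (left out, the last holds). Time passes only in rows, so rows that do not move let the fingers close. It gives the time, the measured TCP pose, the force and the opening at its end, in the units of the state.
- monitor.state(): the state, without advancing time (a new reading comes with each control period).
- vision.grab_frame(name): name is "scene" or "top" or "wrist"; returns a dict with "img" (480x640x3 uint8, red, green, blue), "mtx" (3x3 intrinsics, pixels), "dist_coeffs" ([k1, k2, p1, p2, k3] as OpenCV has them; the pictures are not rectified), "view" (4x4, takes a point from world to camera coordinates). Camera axes: x right, y down, z forward; pixel columns grow to the right and rows downward; lengths in mm; the calibration is good to about 2 mm. A picture is of the moment at which its call begins. There is no depth.
- job.job_done(): hands the job in, once; it reports no verdict.
Trained networks look in the newest picture that a camera, given by its name, has taken for a name from the list of things; names that differ only in an ending like _2 or _b are one class to them, and where a whole thing is asked for, a point or a joint stands for the part that bears it (a point fixed in the world has none). Each returns a list of dicts, best first, with "confidence" (0 to 1); they miss things now and then, are a little off and sometimes report something else, mostly with a low value. They report only what shows in the picture. A call takes as long as a camera call.
- models.search_frame(camera, query): "rect" ([left, top, right, bottom] in pixels, round what is visible of it).
- models.mark_of(camera, query): "at" ([column, row] in pixels: a listed point, or the origin of a listed thing).
The state is a dict: "time_s": time; "qpos": joint angles; "qvel": joint speeds; "effort": joint torques, N m; "ee_pos": TCP position; "ee_rot": TCP orientation; "force": force on the tool from outside, world axes, zero at the start; "torque": the same for the moment, N m; "gripper_width": finger opening in mm.
Only numpy, scipy, OpenCV 4.12 (cv2) and the standard library are available. Lean on these libraries where they do the work, as an engineer would, in place of code of your own. Each camera call takes 0.05 s, during which the arm holds its last target.

### The job

A knob of the gas hob was pulled off for cleaning and stands on the counter to the right: take it to the tap whose stem is bare, turn it until its D-shaped bore matches the flat of the stem, and push it fully home, square on the stem. Then press the knob in, so that the stem goes well down against the tap's spring, and keep it pressed as one holds in a safety tap; you finish while still holding the knob pressed in, and do not let go. Leave the other three knobs as they are and do not shift the lid, the spoon or the clip-lid box.

Things in the scene. Friction and masses are not known exactly. Their poses are not given: they have to be found in the camera images.
- hob: Fixed gas hob: black glass 510 (x) by 580 (y) mm, 8 mm above the counter; black pan supports, top 53 mm above the counter. Origin: centre of its underside, at counter height; +x away from the robot, +y left. Its four taps stand in a column at y = -232, x = -93, -31, 31, 93 mm; which is bare varies. The pan supports end 77 mm left of the column. A white dot beyond each tap (+x) marks off.
- knob: Loose light metal-grey hob knob, 45 g, standing right way up on the counter, 34 mm high. Round skirt 39 mm in diameter, 14 mm high; across its flat top a straight grip bar along the knob's x: 37 mm long, 12 mm wide, 20 mm high. A red pointer line marks the +x end of the bar. Origin: centre of the underside, z up.
- knob_bore (a point): Closed upper end of the D-shaped bore that opens in the knob's underside: on the axis, 14 mm above the underside; axes as the knob's. Bore 10.7 mm in diameter with its flat on the +x (pointer) side, 1.3 mm from the axis. It goes on only with the knob's +x the same way as the stem's +x (within about 5 degrees). With the knob home this point lies on stem_top.
- knob_pointer (a point): Outer end of the red pointer line at the top of the grip bar: 18.5 mm from the knob's axis along its +x, 34 mm above its underside; axes as the knob's.
- stem_top (a point): Centre of the top of the bare upright steel stem, 31 mm above the counter when not pressed. Stem 10 mm in diameter with one flat on its +x side, 1 mm from the axis (6 mm across); the top 2 mm is bevelled by 0.8 mm. +x points out of the flat, z up. With the knob home and the stem up the knob's underside is 9 mm above the glass, fully pressed in 5 mm.
- tap_plunger (a joint): How far the bare stem is pressed in, m: 0 up, 0.004 at its stop. The spring pushes back with 6 N at once and 10 N at the stop.
- tap_stem (a joint): Turn of the bare stem, rad: 0 with its flat towards the hob's +x (off), growing counter-clockwise seen from above, up to 3.6. It starts somewhere from 0 to 0.9, is stiff (0.03 Nm) and stays where it is.
- knob_b (a joint): Turn of a knob that is already fitted (the first of three), rad: 0 at off, its pointer towards the hob's +x; growing counter-clockwise up to 3.6; stiff (0.1 Nm).
- knob_c (a joint): Turn of a knob that is already fitted (the second), rad: 0 at off, its pointer towards the hob's +x; growing counter-clockwise up to 3.6; stiff (0.1 Nm).
- knob_d (a joint): Turn of a knob that is already fitted (the third), rad: 0 at off, its pointer towards the hob's +x; growing counter-clockwise up to 3.6; stiff (0.1 Nm).
- knob_b_top (a point): Centre of the top of that fitted knob, which has the size and look of the loose one; 43 mm above the glass. Neighbouring taps are 62 mm apart.
- knob_c_top (a point): Centre of the top of that fitted knob, which has the size and look of the loose one; 43 mm above the glass. Neighbouring taps are 62 mm apart.
- knob_d_top (a point): Centre of the top of that fitted knob, which has the size and look of the loose one; 43 mm above the glass. Neighbouring taps are 62 mm apart.
- steamer_lid: Bystander: loose aluminium steamer lid with a black knob, 202 mm in diameter, 59 mm high, lying on the counter. Origin: centre of the underside.
- spoon: Bystander: wooden spoon 240 mm long lying on the counter along its x. Origin: underside, about mid-length.
- clip_box: Bystander: pale plastic food box with a blue clip-on lid, 165 x 115 x 71 mm. Origin: centre of the underside.

How it is judged:
By the outcome, as a careful person would: the job done as asked, in the order asked, and still so for the second after the job is handed in, while the arm keeps its last pose, push and grip.
It also fails if it takes over 45 s, if anything falls off the work surface, if the arm or the gripper's body presses on something with over 40 N, if the wrist force passes 120 N, or if a joint passes its speed limit or range.

## Working session

There is one attempt and no reset: what is moved stays moved. The work goes in short steps, Python scripts to look and compute and a shell command to move; the robot and the scene stay as the last step left them, time stands still between calls to the robot, and variables do not carry over. Pictures are saved under pics/ and viewed, and the job is handed in when it is done.

```bash
mkdir -p pics; ls
cat > h.py <<'E'
import numpy as np, cv2
from workcell import monitor, vision, job, models
def save(n,f): cv2.imwrite('pics/'+n+'.png', f['img'][:,:,::-1])
def ray(f,px):
    u=cv2.undistortPoints(np.array([[px]],float),np.array(f['mtx']),np.array(f['dist_coeffs']))[0,0]
    V=np.array(f['view']);R=V[:3,:3];t=V[:3,3]
    return -R.T@t, R.T@np.array([u[0],u[1],1])
def at_z(f,px,z):
    o,d=ray(f,px); return o+d*(z-o[2])/d[2]
def proj(f,P):
    V=np.array(f['view']); r,_=cv2.Rodrigues(V[:3,:3])
    return cv2.projectPoints(np.array(P,float).reshape(-1,1,3),r,V[:3,3],np.array(f['mtx']),np.array(f['dist_coeffs']))[0][:,0]
def tri(obs):
    A=np.zeros((3,3));b=np.zeros(3)
    for f,px in obs:
        o,d=ray(f,px);d=d/np.linalg.norm(d);M=np.eye(3)-np.outer(d,d);A+=M;b+=M@o
    return np.linalg.solve(A,b)
E
python3 - <<'E'
from h import *
np.set_printoptions(precision=1,suppress=True)
for c in ['scene','top','wrist']:
    f=vision.grab_frame(c);save(c+'0',f)
    print(c,ray(f,[320,240]))
    if c=='wrist':continue
    for q in ['hob','knob','knob_bore','knob_pointer','stem_top','knob_b_top']:
        print(q,[(np.round(r['at'],1).tolist(),round(r['confidence'],2)) for r in models.mark_of(c,q)])
    for q in ['knob','tap_stem']:
        print(q,[(np.round(r['rect'],1).tolist(),round(r['confidence'],2)) for r in models.search_frame(c,q)])
print(monitor.state())
E
```

```text
pics
scene (array([915.6, 380.5, 723. ]), array([-0.4, -0.5, -0.8]))
hob [([444.8, 396.4], 0.74)]
knob [([312.4, 210.8], 0.72), ([349.8, 288.4], 0.46)]
knob_bore []
knob_pointer [([310.9, 202.1], 0.5)]
stem_top [([402.3, 269.0], 0.59)]
knob_b_top [([323.8, 304.5], 0.61)]
knob [([368.1, 271.7, 386.2, 291.5], 0.93), ([312.1, 299.4, 332.4, 320.4], 0.92), ([303.3, 194.8, 321.7, 215.3], 0.59)]
tap_stem []
top (array([540.6, -90.2, 920. ]), array([ 0.1,  0. , -1. ]))
hob [([146.7, 266.0], 0.7)]
knob [([379.5, 310.9], 0.78)]
knob_bore [([379.2, 307.5], 0.65)]
knob_pointer [([373.9, 296.9], 0.72)]
stem_top []
knob_b_top [([260.0, 227.1], 0.82), ([145.0, 267.4], 0.67)]
knob [([368.2, 299.7, 389.6, 319.1], 0.85), ([246.0, 284.2, 265.8, 301.9], 0.83), ([249.0, 250.0, 267.8, 271.6], 0.65), ([248.7, 217.4, 267.5, 238.2], 0.55)]
tap_stem []
wrist (array([ 78.3, 575.8, 384.5]), array([ 0.3, -0.1, -1. ]))
{'time_s': 0.95, 'qpos': array([73.3, 18.3, 89.6, -0. , 72. , -1.1]), 'qvel': array([-0. , -0.1, -0. ,  0.1, -0.1,  0.1]), 'effort': array([  0. , -41.2, -23.2,   0.1,   0. ,  -0. ]), 'ee_pos': array([153.8, 554.1, 176.3]), 'ee_rot': array([180. ,  -0. ,  74.5]), 'force': array([0.4, 0.8, 0.6]), 'torque': array([ 0., -0.,  0.]), 'gripper_width': 91.32780996052013}
```

View pics/scene0.png

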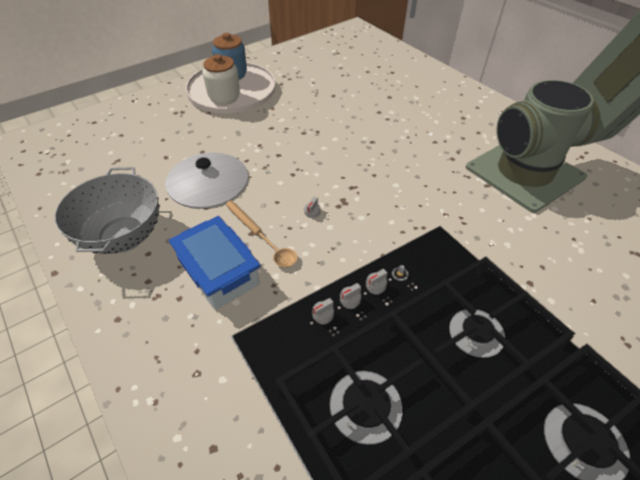

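View pics/top0.png

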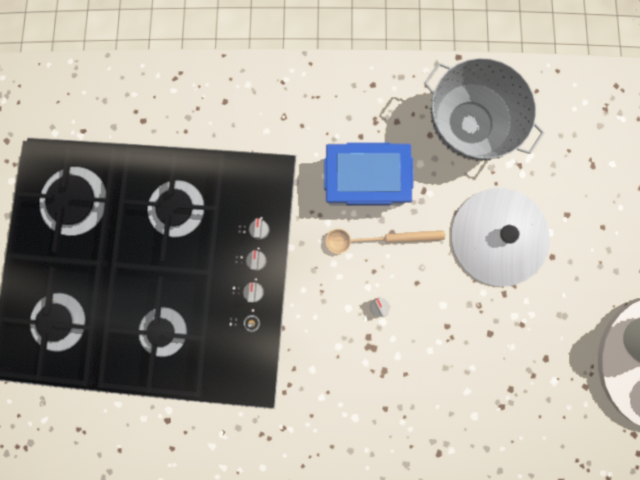

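Run:
```python
import cv2,numpy as np
t=cv2.imread('pics/top0.png');a=cv2.resize(t[170:330,220:400],None,fx=4.4,fy=3.7,interpolation=cv2.INTER_CUBIC)
s=cv2.imread('pics/scene0.png');b=cv2.resize(s[180:330,290:430],None,fx=4,fy=4,interpolation=cv2.INTER_CUBIC)
cv2.imwrite('pics/tc.png',cv2.resize(t[180:330,235:400],None,fx=4,fy=4,interpolation=cv2.INTER_CUBIC));cv2.imwrite('pics/sc.png',b)
```

```text
(no output)
```

View pics/tc.png

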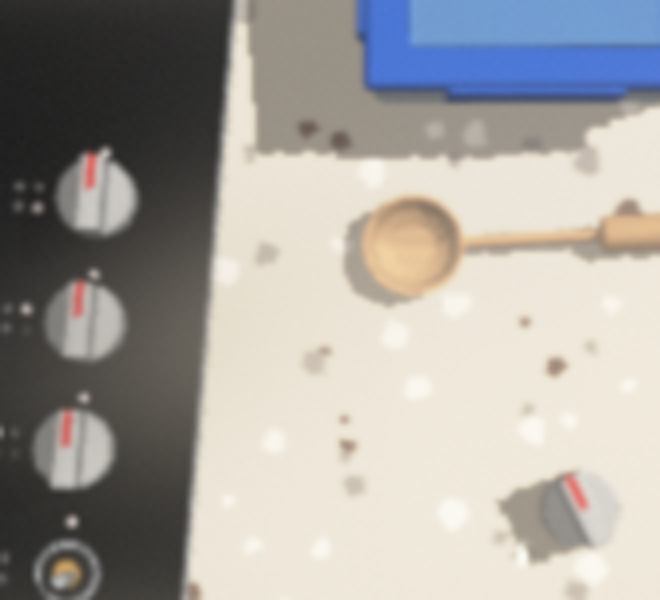

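View pics/sc.png

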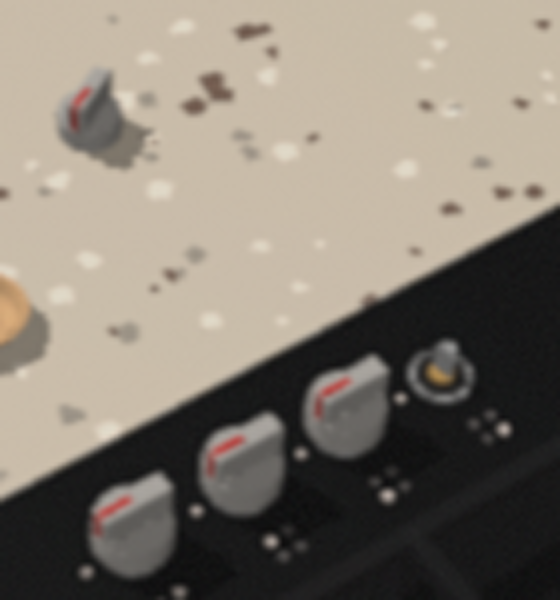

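Run:
```python
from h import *
import json
np.set_printoptions(precision=1,suppress=True)
f=vision.grab_frame('top');s=vision.grab_frame('scene');w=vision.grab_frame('wrist')
print('w view',np.array(w['view']),w['mtx'])
print('ptr',at_z(f,[373.9,296.9],34),'bore',at_z(f,[379.2,307.5],14))
kb=tri([(f,[379.2,307.5]),(s,[312.4,208])]);print(kb)
for p in [(251,323)]: print('stem top',at_z(f,p,20))
print('stem tri',tri([(f,[251.5,323.5]),(s,[402.3,269.0])]), at_z(s,[402.3,269],31))
# white dots beyond taps from tc crop (scale4, offset 235,180)
for p in [(105,152),(94,274),(83,398),(72,522)]:
    print('dot',at_z(f,[235+p[0]/4,180+p[1]/4],8))
for p in [(102,193),(90,318),(78,446)]:
    print('top',at_z(f,[235+p[0]/4,180+p[1]/4],51))
# hob corners
for p in [(295,155),(274,408),(26,139)]: print('corner',at_z(f,p,8))
```

```text
w view [[   0.3    1.    -0.  -575.6]
 [   0.9   -0.3    0.3  -30.3]
 [   0.3   -0.1   -1.   391.5]
 [   0.     0.     0.     1. ]] [[333.9   0.  323. ]
 [  0.  333.9 235.8]
 [  0.    0.    1. ]]
ptr [ 523.5 -186.2   34. ] bore [ 502.5 -198.9   14. ]
[ 502.3 -198.6   14.6]
stem top [468.4  52.2  20. ]
stem tri [465.5  52.7  23.2] [468.   58.1  31. ]
dot [678.1  39.5   8. ]
dot [616.   43.3   8. ]
dot [553.7  47.    8. ]
dot [492.1  50.8   8. ]
top [651.6  34.3  51. ]
top [591.3  38.3  51. ]
top [530.3  42.3  51. ]
corner [809.9 -26.1   8. ]
corner [303.3   4.6   8. ]
corner [843.1 552.1   8. ]
```

```bash
python3 -m creep '2.1 -4.1 0 0 0 -0.125 -1;2.1 -4.1 0 0 0 -0.125 -1;2.1 -4.1 0 0 0 -0.125 -1;2.1 -4.1 0 0 0 -0.125 -1;2.1 -4.1 0 0 0 -0.125 -1;2.1 -4.1 0 0 0 -0.125 -1;2.1 -4.1 0 0 0 -0.125 -1;2.1 -4.1 0 0 0 -0.125 -1;2.1 -4.1 0 0 0 -0.125 -1;2.1 -4.1 0 0 0 -0.125 -1;2.1 -4.1 0 0 0 -0.125 -1;2.1 -4.1 0 0 0 -0.125 -1'
```

```text
time_s: 2.1
ee_pos: [379.8, 106.6, 176.6]
ee_rot: [-179.8, -0.6, -11.7]
force: [1.4, 0.6, -0.3]
gripper_width: 91.0
```

```bash
python3 -m creep '1.8 -4 -1 0 0 0 -1;1.8 -4 -4 0 0 0 -1;1.8 -4 -4 0 0 0 -1;1.8 -1.3 -4 0 0 0 -1;0 0 0 0 0 0 -1; 0 0 0 0 0 0 -1'
python3 - <<'E'
from h import *
import pickle
np.set_printoptions(precision=2,suppress=True)
f=vision.grab_frame('wrist');save('w1',f);pickle.dump(f,open('w1.pkl','wb'))
print(monitor.state()['ee_pos'],monitor.state()['ee_rot'],np.array(f['view']))
print([(r['at'],r['confidence']) for r in models.mark_of('wrist','stem_top')])
p=proj(f,[[467.5,53,31]])[0];print(p)
x,y=int(p[0]),int(p[1]);c=f['img'][max(0,y-60):y+60,max(0,x-75):x+75,::-1]
cv2.imwrite('pics/w1c.png',cv2.resize(c,None,fx=5,fy=5,interpolation=cv2.INTER_CUBIC))
E
```

```text
time_s: 2.6
ee_pos: [442.7, -6.7, 75.3]
ee_rot: [-179.6, -1.4, -12.7]
force: [0.2, 0.5, 0.3]
gripper_width: 91.4
[442.38  -6.34  75.3 ] [-179.61   -1.42  -12.61] [[   0.98   -0.22    0.02 -434.54]
 [  -0.22   -0.94    0.27   88.26]
 [  -0.04   -0.27   -0.96  308.56]
 [   0.      0.      0.      1.  ]]
[([336.4, 160.8], 0.59), ([614.4, 117.4], 0.51)]
[337.2  161.54]
```

View pics/w1.png

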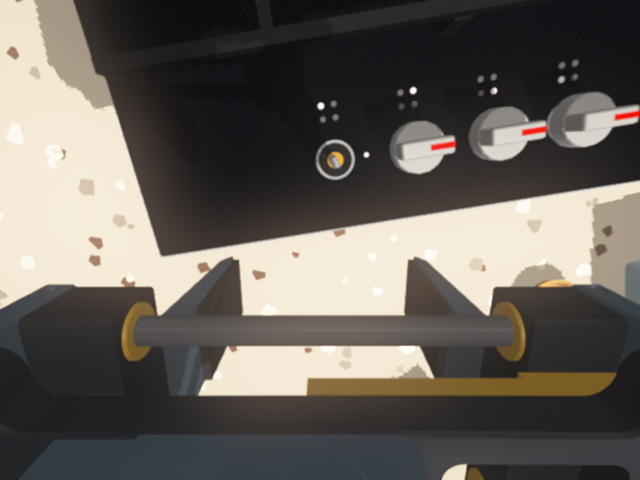

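View pics/w1c.png

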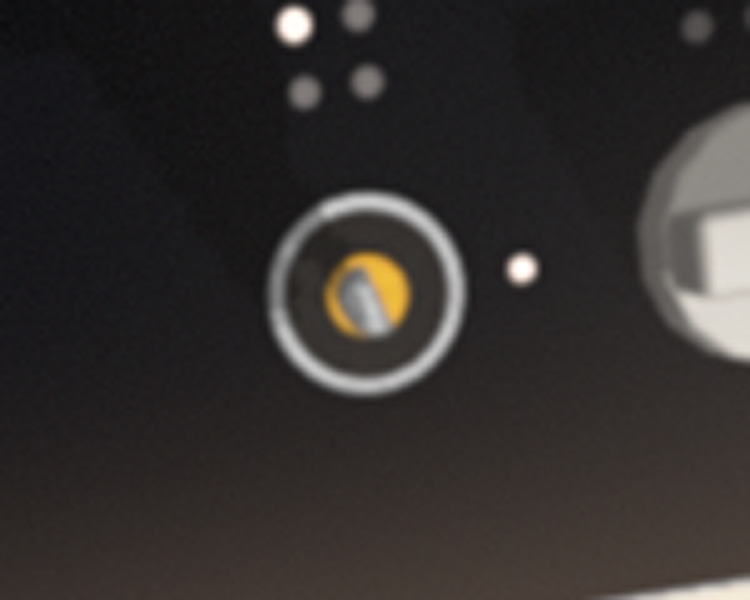

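```bash
python3 -m creep '1 -3 -3 0 0.02 0 -1;0 0 -3 0 0 0 -1;0 0 -0.3 0 0 0 -1; 0 0 0 0 0 0 -1'
python3 - <<'E'
from h import *
import pickle
np.set_printoptions(precision=2,suppress=True)
f=vision.grab_frame('wrist');save('w2',f);pickle.dump(f,open('w2.pkl','wb'))
st=monitor.state();print(st['ee_pos'],st['ee_rot'],np.array(f['view']))
r=models.mark_of('wrist','stem_top');print([(r['at'],r['confidence']) for r in r])
p=proj(f,[[467.5,53,31]])[0];print(p)
x,y=int(p[0]),int(p[1]);c=f['img'][max(0,y-30):y+30,max(0,x-40):x+40,::-1]
cv2.imwrite('pics/w2c.png',cv2.resize(c,None,fx=10,fy=10,interpolation=cv2.INTER_CUBIC))
print(x-40,y-30)
E
```

```text
time_s: 3.03
ee_pos: [458.4, -32.1, 21.0]
ee_rot: [-179.6, -1.4, -12.2]
force: [0.3, 0.1, 1.1]
gripper_width: 90.9
[458.07 -31.92  21.32] [-179.64   -1.36  -12.15] [[   0.98   -0.21    0.02 -454.71]
 [  -0.21   -0.94    0.27   78.47]
 [  -0.03   -0.27   -0.96  249.41]
 [   0.      0.      0.      1.  ]]
[]
[308.3  128.13]
268 98
```

View pics/w2c.png

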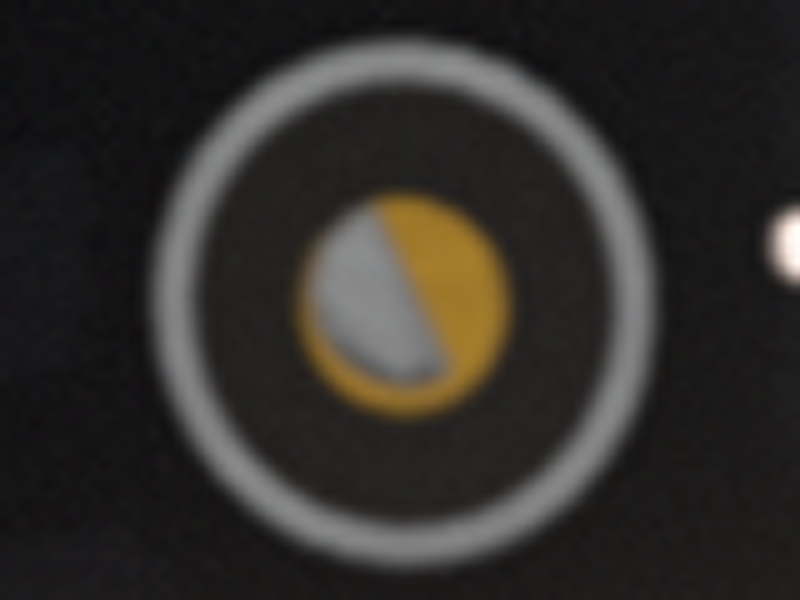

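Run:
```python
from h import *
import pickle
np.set_printoptions(precision=2,suppress=True)
f=pickle.load(open('w2.pkl','rb'))
I=f['img'].astype(float); S=I[:,:,0]-I[:,:,2]  # orange-ness
pts=[]
for r in np.arange(121,133,0.5):
    r0=int(r); row=cv2.getRectSubPix(S.astype(np.float32),(31,1),(308.0,float(r)))[0]
    xs=np.arange(293,324)
    # first crossing from grey to orange searching 303..318
    lo,hi=5,S[118:136,310:318].max()
    th=hi/2
    for i in range(10,25):
        if row[i]<th<=row[i+1]:
            pts.append((293+i+(th-row[i])/(row[i+1]-row[i]),r));break
pts=np.array(pts);print(pts)
vx,vy,x0,y0=cv2.fitLine(pts.astype(np.float32),cv2.DIST_HUBER,0,.01,.01).ravel()
for z in (29,31):
    a=at_z(f,[x0-6*vx,y0-6*vy],z);b=at_z(f,[x0+6*vx,y0+6*vy],z);d=b-a
    ang=np.degrees(np.arctan2(d[1],d[0]));print(z,a,b,'normal',(ang+90)%360,(ang-90)%360)
# circle ring centre: threshold the bright ring
for p in [(306.0+0,118.5),(312.7,134)]: print(at_z(f,p,31))
# ring: outer ellipse crop (150..657, 35..567)
print('ring centre z8?',at_z(f,[268+40.4,98+30.1],8),at_z(f,[268+40.4,98+30.1],12), 'dot',at_z(f,[268+79,98+24.5],8))
print('bushing centre',at_z(f,[268+40.4,98+30.4],12))
```

```text
[[306.63 121.  ]
 [306.87 121.5 ]
 [307.13 122.  ]
 [307.38 122.5 ]
 [307.62 123.  ]
 [307.83 123.5 ]
 [308.06 124.  ]
 [308.29 124.5 ]
 [308.51 125.  ]
 [308.75 125.5 ]
 [309.01 126.  ]
 [309.25 126.5 ]
 [309.48 127.  ]
 [309.71 127.5 ]
 [309.96 128.  ]
 [310.24 128.5 ]
 [310.48 129.  ]
 [310.69 129.5 ]
 [310.94 130.  ]
 [311.19 130.5 ]
 [311.41 131.  ]
 [311.62 131.5 ]
 [311.85 132.  ]
 [312.08 132.5 ]]
29 [467.46  56.85  29.  ] [469.04  50.49  29.  ] normal 13.925077152987498 193.9250771529875
31 [467.48  56.73  31.  ] [469.04  50.44  31.  ] normal 13.92507715298791 193.9250771529879
[467.39  58.29  31.  ]
[469.24  49.38  31.  ]
ring centre z8? [467.34  53.95   8.  ] [467.38  53.78  12.  ] dot [491.87  52.1    8.  ]
bushing centre [467.34  53.61  12.  ]
```

```bash
python3 -m creep '-0.3 -3.5 1.6 0 0 -0.125 -1;-0.3 -4 1.5 0 0 -0.125 -1;-0.3 -4 1.5 0 0 -0.125 -1;-0.3 -4 1 0 0 -0.125 -1;-0.3 -3.5 0 0 0 -0.125 -1;0 -0.5 0 0 0 -0.125 -1;0 0 0 0 0 -0.125 -1;0 0 0 0 0 -0.05 -1'
python3 - <<'E'
from h import *
import pickle
np.set_printoptions(precision=2,suppress=True)
f=vision.grab_frame('wrist');save('w3',f);pickle.dump(f,open('w3.pkl','wb'))
st=monitor.state();print(st['ee_pos'],st['ee_rot'])
for q in ('knob_bore','knob_pointer','knob'):
  r=models.mark_of('wrist',q);print(q,[(r['at'],r['confidence']) for r in r])
p=proj(f,[[502.3,-199,14]])[0];print(p)
x,y=int(p[0]),int(p[1]);c=f['img'][max(0,y-45):y+45,max(0,x-60):x+60,::-1]
cv2.imwrite('pics/w3c.png',cv2.resize(c,None,fx=6,fy=6,interpolation=cv2.INTER_CUBIC))
print(x-60,y-45)
E
```

```text
time_s: 3.8
ee_pos: [449.1, -231.9, 98.7]
ee_rot: [-178.8, -3.0, -65.7]
force: [0.1, 0.5, 0.4]
gripper_width: 91.2
[ 449.54 -231.74   99.07] [-178.78   -3.01  -65.69]
knob_bore [([310.6, 160.8], 0.89)]
knob_pointer [([311.9, 141.7], 0.77)]
knob [([309.9, 158.4], 0.65)]
[309.46 161.47]
249 116
```

View pics/w3.png

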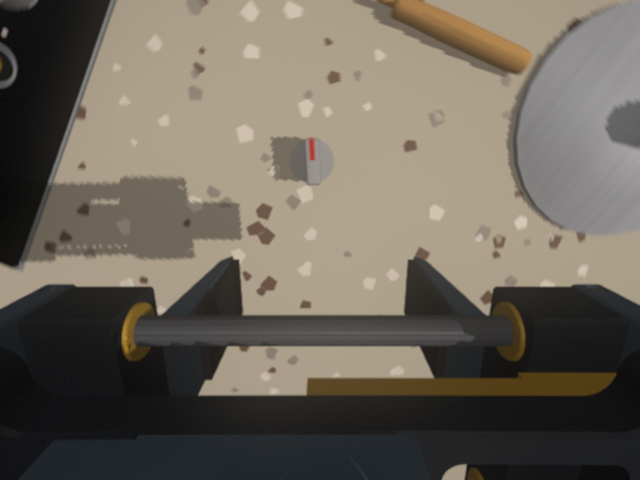

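View pics/w3c.png

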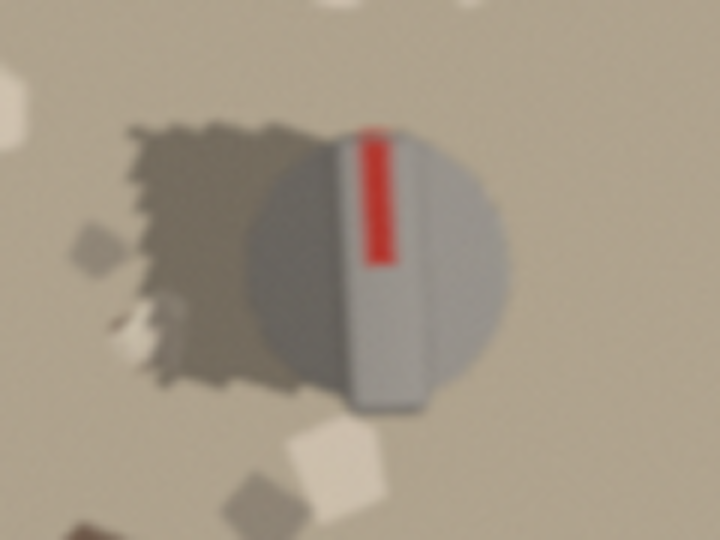

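Run:
```python
from h import *
import pickle
from scipy.spatial.transform import Rotation as Ro
np.set_printoptions(precision=4,suppress=True)
f=pickle.load(open('w3.pkl','rb'))
a=at_z(f,[311.5,138.5],34);b=at_z(f,[313.8,184],34);d=a-b
ang=np.degrees(np.arctan2(d[1],d[0]));print(a,b,np.linalg.norm(d),(a+b)/2,ang)
print('bore',at_z(f,[310.6,160.8],14),'ptr',at_z(f,[311.9,141.7],34))
# skirt centre: circle at z~14 crop (248..510, 130..395)
print('skirt',at_z(f,[249+379/6,116+265/6],14))
st=monitor.state();R=Ro.from_euler('xyz',st['ee_rot'],degrees=True)
T=Ro.from_euler('xyz',[180,0,ang-90],degrees=True)
print('rotvec',(T*R.inv()).as_rotvec(),T.as_euler('xyz',degrees=True))
c=(a+b)/2
print('shift cm',(c-st['ee_pos'])/10)
```

```text
[ 519.7816 -192.8282   34.    ] [ 487.9382 -208.8684   34.    ] 35.655224197663514 [ 503.8599 -200.8483   34.    ] 26.735321298270307
bore [ 503.2174 -199.6663   14.    ] ptr [ 517.6912 -194.0916   34.    ]
skirt [ 504.2539 -200.6811   14.    ]
rotvec [0.0364 0.0389 0.0341] [180.       0.     -63.2647]
shift cm [ 5.5237  2.964  -6.3361]
```

```bash
python3 -m creep '2.8 1.5 -1.5 0.018 0.02 0.017 -1;2.8 1.5 -1.5 0.018 0.02 0.017 -1;0 0 -0.5 0 0 0 -0.5;0 0 0 0 0 0 -0.5;0 0 0 0 0 0 -0.5'
cat > err.py <<'E'
import sys
from h import *
from scipy.spatial.transform import Rotation as Ro
np.set_printoptions(precision=4,suppress=True)
x,y,z,yaw=map(float,sys.argv[1:])
st=monitor.state();R=Ro.from_euler('xyz',st['ee_rot'],degrees=True)
T=Ro.from_euler('xyz',[180,0,yaw],degrees=True)
print('t',st['time_s'],st['ee_pos'],st['ee_rot'],'F',st['force'],'Tq',st['torque'],st['gripper_width'],'q6',st['qpos'][5])
print('cm',(np.array([x,y,z])-st['ee_pos'])/10,'rot',(T*R.inv()).as_rotvec())
E
python3 err.py 503.7 -200.6 15.5 -63.3
```

```text
time_s: 4.42
ee_pos: [506.6, -196.9, 64.2]
ee_rot: [180.0, -0.1, -62.6]
force: [0.9, 0.0, 0.0]
gripper_width: 74.6
t 4.4167 [ 506.6374 -196.8556   64.1972] [180.      -0.0581 -62.6215] F [0.906  0.0452 0.0028] Tq [-0.0763  0.1814  0.019 ] 74.55921212569912 q6 40.226641232219066
cm [-0.2937 -0.3744 -4.8697] rot [ 0.0009  0.0005 -0.0118]
```

```bash
python3 -m creep '-0.29 -0.37 0 0 0 -0.012 -0.5;0 0 -2 0 0 0 -0.5;0 0 -2 0 0 0 -0.5;0 0 -0.5 0 0 0 -0.5;0 0 0 0 0 0 -0.5'; python3 err.py 503.7 -200.6 15.5 -63.3
python3 - <<'E'
from h import *
f=vision.grab_frame('wrist');save('w4',f)
E
```

```text
time_s: 4.83
ee_pos: [501.1, -202.5, 22.2]
ee_rot: [-179.9, -0.3, -63.4]
force: [0.5, -0.1, -0.4]
gripper_width: 68.6
t 4.8333 [ 501.1281 -202.4585   22.2361] [-179.8563   -0.3362  -63.4049] F [ 0.5066 -0.1305 -0.4154] Tq [-0.1009  0.1042  0.0521] 68.58579129719878 q6 40.35193679952661
cm [ 0.2572  0.1859 -0.6736] rot [0.0041 0.0049 0.0018]
```

View pics/w4.png

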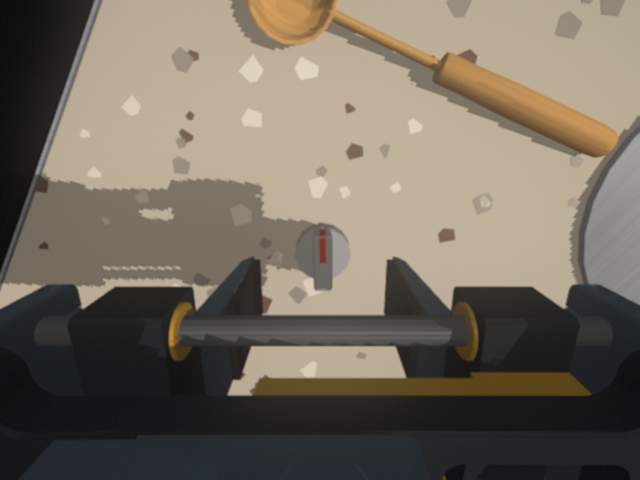

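Run:
```python
from h import *
np.set_printoptions(precision=2,suppress=True)
f=vision.grab_frame('wrist')
print(proj(f,[[501.1,-202.5,22.2],[501.1,-202.5,41.2],[503.7,-200.6,34],[503.7,-200.6,14]]))
r=models.mark_of('wrist','knob_bore');print([(r['at'],r['confidence'],at_z(f,r['at'],14)) for r in r])
r=models.mark_of('wrist','knob_pointer');print([(r['at'],r['confidence'],at_z(f,r['at'],34)) for r in r])
# bar ends at z34: (322,229)?, bottom (323,290 at top? )
print(at_z(f,[322,229],34),at_z(f,[323,289],34))
c=cv2.resize(f['img'][210:310,230:410,::-1],None,fx=4,fy=4,interpolation=cv2.INTER_CUBIC);cv2.imwrite('pics/w4c.png',c)
```

```text
[[324.19 262.3 ]
 [324.49 273.19]
 [323.52 264.12]
 [323.3  253.78]]
[([321.5, 258.1], 0.93, array([ 500.33, -200.9 ,   14.  ]))]
[([324.0, 237.2], 0.76, array([ 519.6 , -192.98,   34.  ]))]
[ 523.71 -189.55   34.  ] [ 488.31 -207.93   34.  ]
```

View pics/w4c.png

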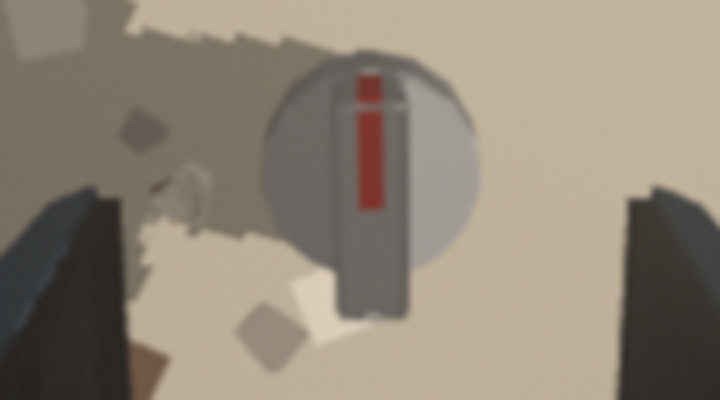

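```bash
python3 - <<'E'
from h import *
np.set_printoptions(precision=2,suppress=True)
f=vision.grab_frame('wrist')
a=at_z(f,[230+371/4,210+105/4],34);b=at_z(f,[230+373/4,210+316/4],34);print(a,b,(a+b)/2,np.linalg.norm(a-b),np.degrees(np.arctan2(*(a-b)[1::-1])))
print(proj(f,[b+[0,0,0]]), 'skirt c', at_z(f,[230+371/4,210+ (55+275)/8],14))
E
python3 err.py 502.5 -200.6 15.5 -63.3
```

```text
[ 521.33 -192.41   34.  ] [ 489.8  -208.54   34.  ] [ 505.56 -200.47   34.  ] 35.421306899474175 27.093273039299564
[[323.25 289.  ]] skirt c [ 506.73 -199.89   14.  ]
t 5.0833 [ 503.1735 -202.7553   23.5976] [-179.7079   -0.4947  -63.3753] F [0.1534 0.7957 0.4135] Tq [-0.1027  0.1851  0.0003] 68.55516483834602 q6 40.36110153044141
cm [-0.0674  0.2155 -0.8098] rot [0.0054 0.0084 0.0013]
```

```bash
python3 -m creep '0.1 0.22 -0.5 0.005 0.008 0 -0.5;0 0 -0.3 0 0 0 -0.3;0 0 0 0 0 0 0;0 0 0 0 0 0 0;0 0 0 0 0 0 0'; python3 err.py 504.5 -200.5 15.5 -63.3
```

```text
time_s: 5.5
ee_pos: [505.8, -200.8, 16.7]
ee_rot: [-179.9, -0.1, -63.4]
force: [0.3, 0.5, 0.3]
gripper_width: 46.5
t 5.5 [ 505.7986 -200.7858   16.6786] [-179.8773   -0.1497  -63.3543] F [0.2778 0.5429 0.3407] Tq [-0.0952  0.1712  0.0691] 46.49940902383052 q6 40.497863493985435
cm [-0.1299  0.0286 -0.1179] rot [0.0014 0.0031 0.0009]
```

```bash
python3 -m creep '-0.1 0 -0.1 0 0 0 0.4;0 0 0 0 0 0 1;0 0 0 0 0 0 1;0 0 0 0 0 0 1;0 0 0 0 0 0 1;0 0 0 0 0 0 1;0 0 0 0 0 0 1;0 0 0 0 0 0 1' 30; python3 err.py 504.5 -200.5 15.5 -63.3
```

```text
time_s: 6.17
ee_pos: [504.7, -200.8, 15.7]
ee_rot: [-179.9, -0.2, -63.3]
force: [-0.0, 0.2, -0.6]
gripper_width: 0.6
t 6.1667 [ 504.6796 -200.785    15.6828] [-179.8773   -0.1542  -63.3479] F [-0.0301  0.1829 -0.5661] Tq [-0.063   0.1432  0.007 ] 0.5799044364210729 q6 40.44985079585257
cm [-0.018   0.0285 -0.0183] rot [0.0014 0.0031 0.0008]
```

Run:
```python
from h import *
for c in ('wrist','scene'):
    f=vision.grab_frame(c);save(c+'5',f)
    if c=='scene': cv2.imwrite('pics/s5c.png',cv2.resize(f['img'][150:270,240:400,::-1],None,fx=5,fy=5,interpolation=cv2.INTER_CUBIC))
    else: cv2.imwrite('pics/w5c.png',cv2.resize(f['img'][180:330,220:420,::-1],None,fx=4,fy=4,interpolation=cv2.INTER_CUBIC))
print(monitor.state()['gripper_width'])
```

```text
0.3184537989185366
```

View pics/w5c.png

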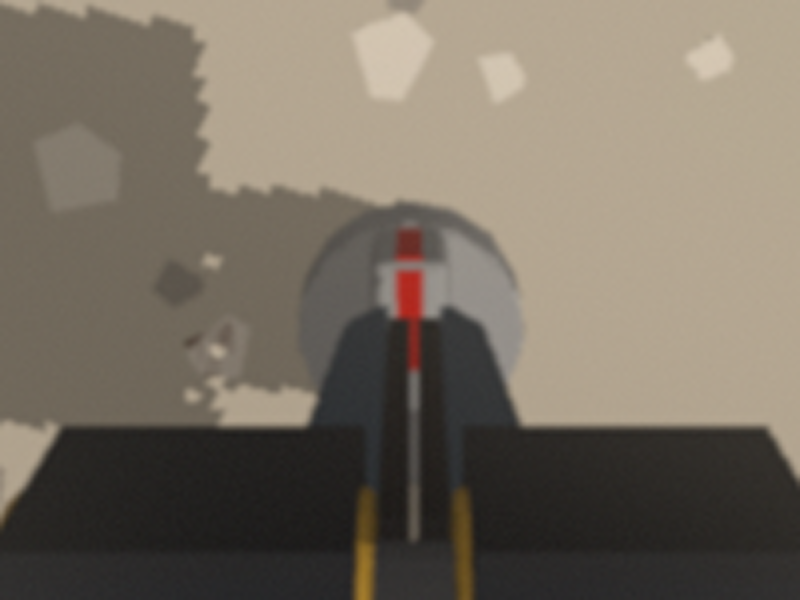

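View pics/s5c.png

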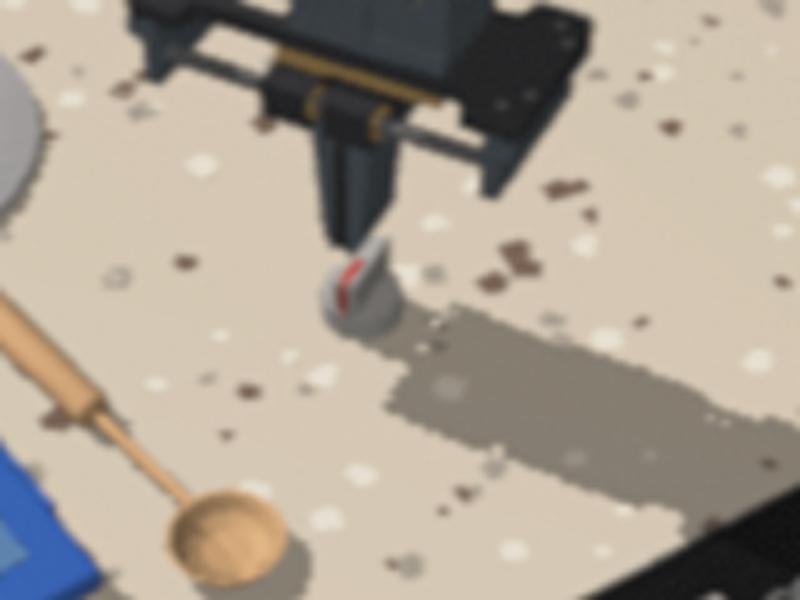

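Run:
```python
from h import *
np.set_printoptions(precision=2,suppress=True)
f=vision.grab_frame('wrist');s=vision.grab_frame('scene');t=vision.grab_frame('top')
save('top5',t)
st=monitor.state();print(st['ee_pos'],st['qpos'],st['gripper_width'])
T=st['ee_pos'];fw=np.array([.893,.45,0])
for z in (0,19): print(z,'wrist front tip',proj(f,[T+16*fw+[0,0,z]]),'scene',proj(s,[T+[0,0,z],T+16*fw+[0,0,z]]),'top',proj(t,[T+[0,0,z]]))
V=np.array(f['view']);print('cam',-V[:3,:3].T@V[:3,3]-T)
for c in('wrist','scene','top'):
  for q in ('knob_bore','knob_pointer'):
    r=models.mark_of(c,q);print(c,q,[(np.array(r['at']),r['confidence']) for r in r])
```

```text
[ 504.66 -200.71   15.65] [-22.9   24.16 106.58  -0.01  49.07  40.45] 0.20890281341217506
0 wrist front tip [[324.24 239.29]] scene [[310.89 207.57]
 [307.63 212.02]] top [[380.23 306.45]]
19 wrist front tip [[324.44 248.35]] scene [[310.82 201.57]
 [307.51 206.03]] top [[381.44 306.86]]
cam [ 68.93  36.12 208.45]
wrist knob_bore [(array([322.2, 264.8]), 0.67)]
wrist knob_pointer [(array([325.3, 244.3]), 0.97)]
scene knob_bore [(array([310.6, 208.3]), 0.83)]
scene knob_pointer [(array([307. , 204.9]), 0.7)]
top knob_bore []
top knob_pointer [(array([255.7, 259.4]), 0.51)]
```

View pics/top5.png

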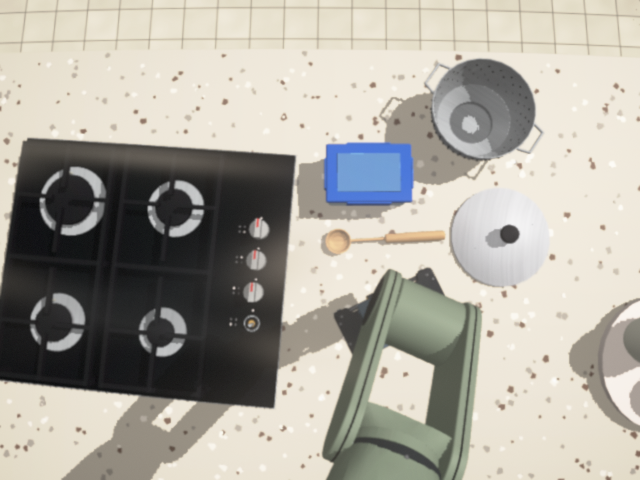

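```bash
cat > rect.py <<'E'
from h import *
import pickle
def rectify(f,x0,x1,y0,y1,s):  # px per mm; rows: x descending, cols: y descending
    H=int((x1-x0)*s);W=int((y1-y0)*s)
    r,c=np.mgrid[0:H,0:W]
    P=np.stack([x1-r/s,y1-c/s,0*r],-1).reshape(-1,3)
    uv=proj(f,P).astype(np.float32).reshape(H,W,2)
    return cv2.remap(f['img'],uv[...,0],uv[...,1],cv2.INTER_CUBIC)
E
python3 - <<'E'
from rect import *
np.set_printoptions(precision=4,suppress=True)
t=vision.grab_frame('top')
T0=cv2.imread('pics/top0.png')[:,:,::-1];t['img']=T0
w3=pickle.load(open('w3.pkl','rb'));w5=vision.grab_frame('wrist');pickle.dump(w5,open('w5.pkl','wb'))
for n,w,b in (('w3',w3,(470,640,-280,-80)),('w5',w5,(530,660,-260,-120))):
    A=rectify(t,*b,2);B=rectify(w,*b,2)
    cv2.imwrite('pics/r_%s.png'%n,np.hstack([A,B])[:,:,::-1])
    a=cv2.GaussianBlur(cv2.cvtColor(A,cv2.COLOR_RGB2GRAY),(0,0),2);bb=cv2.GaussianBlur(cv2.cvtColor(B,cv2.COLOR_RGB2GRAY),(0,0),2)
    M=np.eye(2,3,dtype=np.float32)
    try:
        cc,M=cv2.findTransformECC(a,bb,M,cv2.MOTION_AFFINE,(3,300,1e-6));print(n,cc,M, 'scale',np.linalg.svd(M[:,:2])[1])
    except Exception as e: print(n,e)
print(monitor.state()['ee_pos'],monitor.state()['time_s'])
E
```

```text
w3 0.6736394506449407 [[ 0.8303 -0.0277 45.2372]
 [-0.0473  1.0076  9.2297]] scale [1.0152 0.8228]
w5 0.7864475678854429 [[ 0.9687 -0.041   9.782 ]
 [-0.0423  0.9561 10.2945]] scale [1.0046 0.9203]
[ 504.6511 -200.7381   15.6373] 6.8167
```

View pics/r_w3.png

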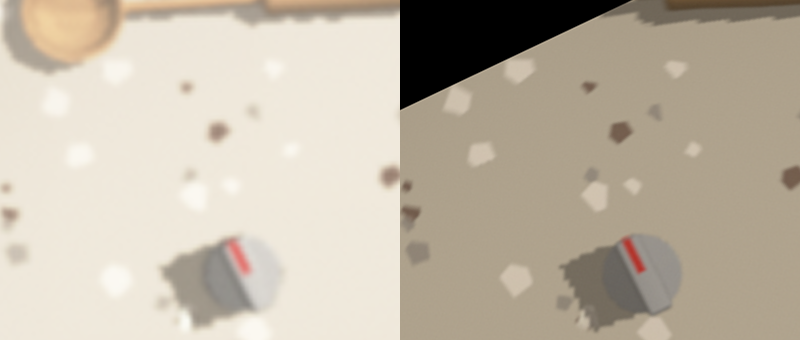

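View pics/r_w5.png

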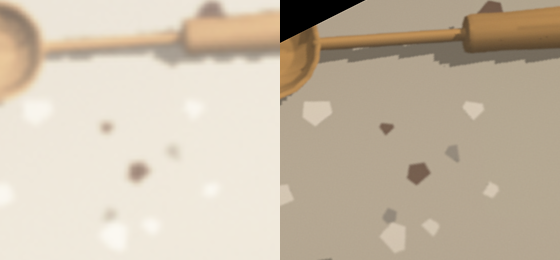

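Run:
```python
from rect import *
np.set_printoptions(precision=2,suppress=True)
w=pickle.load(open('w5.pkl','rb'));s=vision.grab_frame('scene')
P=tri([(w,[323.2,259]),(s,[309.2,199.6])]);print(P,proj(w,[P]),proj(s,[P]))
print(proj(w,[[504.5,-200.5,34],[504.5,-200.5,14],[504.5+16.5,-200.5+8.3,34],[504.5-16.5,-200.5-8.3,34]]))
c=s['img'][170:230,270:350,::-1];cv2.imwrite('pics/s6c.png',cv2.resize(c,None,fx=10,fy=10,interpolation=cv2.INTER_CUBIC))
```

```text
[ 517.   -192.17   53.57] [[320.9  261.17]] [[308.47 199.86]]
[[324.07 272.99]
 [323.89 261.59]
 [324.05 244.14]
 [324.08 300.45]]
```

View pics/s6c.png

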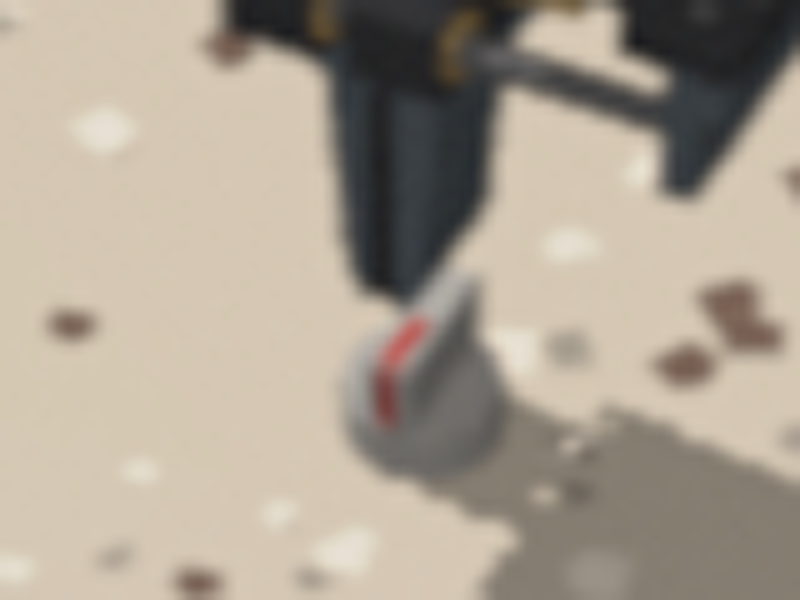

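```bash
python3 -m creep '0 0 0 0 0 0 0;0 0 0 0 0 0 0;0 0 0 0 0 0 0;0 0 0 0 0 0 0;0 0 -1 0 0 0 0;0 0 -0.6 0 0 0 0;0 0 0 0 0 0 0'; python3 err.py 504.5 -200.5 15.5 -63.3
python3 - <<'E'
from rect import *
w=vision.grab_frame('wrist');s=vision.grab_frame('scene')
a=cv2.resize(w['img'][180:330,220:420,::-1],(600,450),interpolation=cv2.INTER_CUBIC)
b=cv2.resize(s['img'][160:235,260:360,::-1],(600,450),interpolation=cv2.INTER_CUBIC)
cv2.imwrite('pics/c7.png',cv2.resize(np.hstack([a,b]),(800,300)));cv2.imwrite('pics/c7s.png',b)
E
```

```text
time_s: 7.45
ee_pos: [504.9, -200.8, -1.6]
ee_rot: [-179.8, -0.2, -63.3]
force: [-0.4, 0.1, -0.2]
gripper_width: 44.1
t 7.45 [ 504.8701 -200.8124   -1.5602] [-179.8467   -0.1913  -63.34  ] F [-0.3748  0.0574 -0.1517] Tq [-0.1198  0.1315  0.0063] 44.14322744574407 q6 40.44883433698833
cm [-0.037   0.0312  1.706 ] rot [0.0018 0.0039 0.0007]
```

View pics/c7.png

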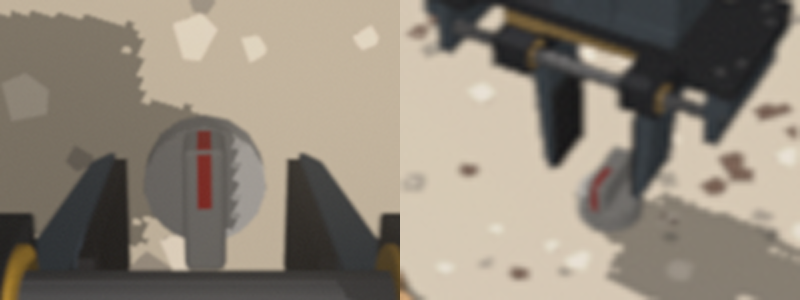

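View pics/c7s.png

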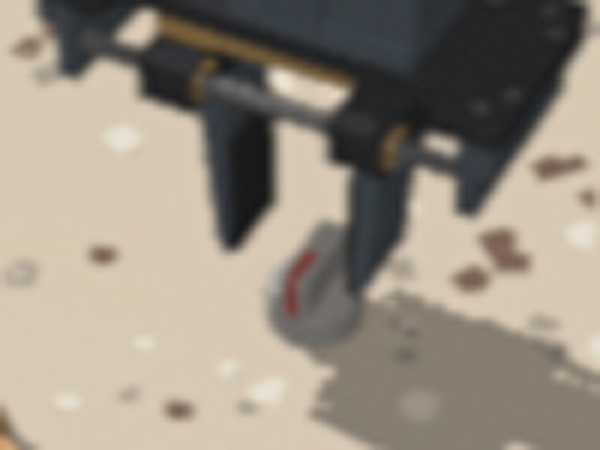

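Run:
```python
from rect import *
np.set_printoptions(precision=2,suppress=True)
w=vision.grab_frame('wrist');s=vision.grab_frame('scene')
for a,b in (((282.5,259),(320,208.8)),((364,259),(298.8,201.3))):
    P=tri([(w,a),(s,b)]);print(P,proj(w,[P]),proj(s,[P]))
```

```text
[ 503.57 -172.61   31.45] [[278.36 263.77]] [[318.6  209.52]]
[ 530.16 -211.35   41.72] [[363.83 259.12]] [[298.75 201.31]]
```

```bash
python3 -m creep '0 0 0 0 0 0 0.45;0 0 0 0 0 0 0.45;0 0 0 0 0 0 0.45;0 0 0 0 0 0 0.45;0 0 -0.7 0 0 0 0.45;0 0 -0.4 0 0 0 0.45;0 0 0 0 0 0 0.45'; python3 err.py 504.5 -200.5 -20 -63.3
python3 - <<'E'
from rect import *
w=vision.grab_frame('wrist');s=vision.grab_frame('scene')
a=cv2.resize(w['img'][180:330,220:420,::-1],(400,300),interpolation=cv2.INTER_CUBIC)
b=cv2.resize(s['img'][160:235,260:360,::-1],(400,300),interpolation=cv2.INTER_CUBIC)
cv2.imwrite('pics/c8.png',np.hstack([a,b]))
E
```

```text
time_s: 8.23
ee_pos: [506.8, -201.6, -11.1]
ee_rot: [-179.7, -0.4, -63.3]
force: [0.3, 1.3, -0.5]
gripper_width: 25.0
t 8.2333 [ 506.7508 -201.6319  -11.065 ] [-179.6585   -0.4124  -63.3448] F [ 0.2819  1.3458 -0.4705] Tq [-0.0766  0.1613  0.0311] 25.020800792157385 q6 40.45085361220724
cm [-0.2251  0.1132 -0.8935] rot [0.0038 0.0086 0.0008]
```

View pics/c8.png

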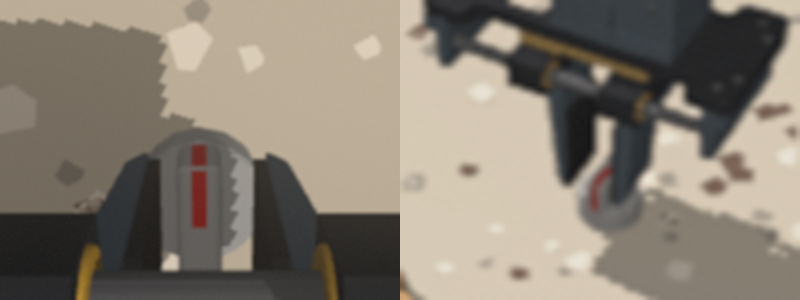

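```bash
python3 -m creep '-0.2 0.1 -0.5 0 0.006 0 0.45;0 0 0 0 0 0 0.45'; python3 -m creep '0 0 -0.2 0 0 0 0.45;0 0 0 0 0 0 0.45'; python3 -m creep '0 0 -0.2 0 0 0 0.45;0 0 0 0 0 0 0.45'
```

```text
time_s: 8.5
ee_pos: [504.9, -200.7, -16.0]
ee_rot: [-180.0, -0.3, -63.3]
force: [0.0, 0.4, -0.1]
gripper_width: 25.0
time_s: 8.67
ee_pos: [504.8, -200.6, -18.4]
ee_rot: [-180.0, -0.3, -63.3]
force: [0.3, 0.2, -0.6]
gripper_width: 25.3
time_s: 8.83
ee_pos: [504.9, -200.6, -20.6]
ee_rot: [-180.0, -0.3, -63.3]
force: [-0.4, 1.3, -0.6]
gripper_width: 25.0
```

```bash
python3 -m creep '0 0 -0.15 0 0 0 0.45;0 0 0 0 0 0 0.45'; python3 -m creep '0 0 -0.15 0 0 0 0.45;0 0 0 0 0 0 0.45'
python3 - <<'E'
from rect import *
w=vision.grab_frame('wrist');s=vision.grab_frame('scene')
a=cv2.resize(w['img'][180:330,220:420,::-1],(400,300),interpolation=cv2.INTER_CUBIC)
b=cv2.resize(s['img'][160:235,260:360,::-1],(400,300),interpolation=cv2.INTER_CUBIC)
cv2.imwrite('pics/c9.png',np.hstack([a,b]))
E
```

```text
time_s: 9.0
ee_pos: [505.0, -200.6, -22.2]
ee_rot: [-180.0, -0.3, -63.3]
force: [0.3, -0.3, -0.1]
gripper_width: 25.1
time_s: 9.17
ee_pos: [505.5, -200.8, -21.9]
ee_rot: [-179.9, -0.3, -63.3]
force: [0.1, -0.2, -0.5]
gripper_width: 25.1
```

View pics/c9.png

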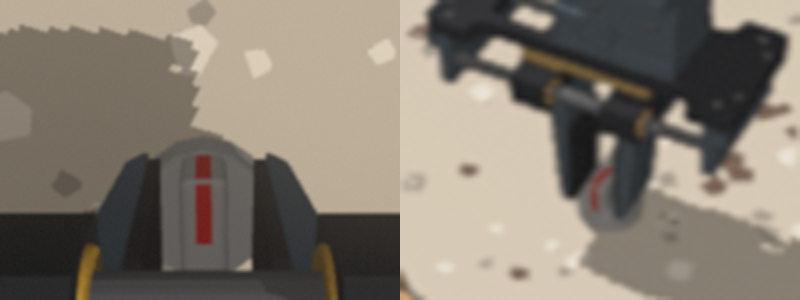

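```bash
python3 -m creep '0 0 0 0 0 0 1;0 0 0 0 0 0 1;0 0 0 0 0 0 1;0 0 0 0 0 0 1;0 0 0 0 0 0 1' 30; python3 err.py 504.5 -200.5 -22 -63.3
```

```text
time_s: 9.68
ee_pos: [505.2, -200.5, -22.3]
ee_rot: [-179.9, -0.3, -63.4]
force: [-0.5, 0.0, 1.3]
gripper_width: 11.8
t 9.6833 [ 505.1952 -200.5426  -22.331 ] [-179.9383   -0.277   -63.3586] F [-0.4646  0.0484  1.2537] Tq [0.0351 0.261  0.0348] 11.819344925887423 q6 40.724509242650704
cm [-0.0695  0.0043  0.0331] rot [0.0038 0.0031 0.001 ]
```

```bash
python3 -m creep '0 0 1.5 0 0 0 1;0 0 3 0 0 0 1;0 0 2.5 0 0 0 1;0 0 0 0 0 0 1;0 0 0 0 0 0 1'; python3 err.py 504.5 -200.5 50 -63.3
python3 - <<'E'
from rect import *
w=vision.grab_frame('wrist');s=vision.grab_frame('scene');save('w10',w)
pickle.dump(w,open('w10.pkl','wb'))
a=cv2.resize(w['img'][210:310,260:380,::-1],(720,600),interpolation=cv2.INTER_CUBIC)
cv2.imwrite('pics/c10.png',a)
for q in ('knob_bore','knob_pointer'):
    r=models.mark_of('wrist',q);print(q,[(np.array(r['at']),r['confidence']) for r in r])
E
```

```text
time_s: 10.1
ee_pos: [502.9, -199.9, 47.4]
ee_rot: [179.8, -0.0, -63.3]
force: [-0.9, -0.4, -0.7]
gripper_width: 12.0
t 10.1 [ 502.9484 -199.9178   47.4082] [179.8223  -0.0449 -63.3401] F [-0.8743 -0.4217 -0.7487] Tq [-0.113   0.1534 -0.0072] 11.99626483619667 q6 40.679843832380875
cm [ 0.1552 -0.0582  0.2592] rot [ 0.0021 -0.0024  0.0007]
knob_bore []
knob_pointer [(array([324.5, 270.3]), 0.64)]
```

View pics/c10.png

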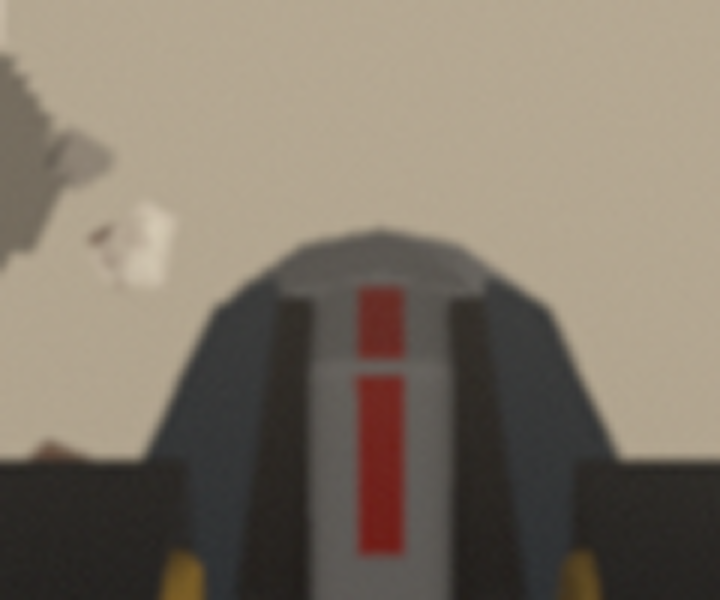

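Run:
```python
from rect import *
np.set_printoptions(precision=2,suppress=True)
w=pickle.load(open('w10.pkl','rb'))
T=np.array([502.95,-199.92,47.41]);V=np.array(w['view'])
fw=np.array([np.cos(np.radians(26.7)),np.sin(np.radians(26.7)),0]);lt=np.array([-fw[1],fw[0],0])
for dz in (20.3,22.3,24.3):
    P=at_z(w,[323.5,270.8],T[2]+dz+34);d=P-T
    print(dz,P,'fwd',d@fw,'left',d@lt,'axis fwd',d@fw-18.5,'depth',(V[:3,:3]@P+V[:3,3])[2])
print(proj(w,[T+[0,0,56],T+[0,0,56]+18.5*fw]))
```

```text
20.3 [ 517.08 -192.06  101.71] fwd 16.158480318475572 left 0.6741673484664622 axis fwd -2.341519681524428 depth 165.11804129470008
22.3 [ 517.81 -191.69  103.71] fwd 16.97471601381614 left 0.6779589854093542 axis fwd -1.5252839861838616 depth 162.96962821918444
24.3 [ 518.54 -191.32  105.71] fwd 17.7909517091567 left 0.6817506223522461 axis fwd -0.7090482908432989 depth 160.8212151436688
[[324.88 301.99]
 [324.89 267.65]]
```

```bash
python3 -m creep '-1.5 3.9 0.2 0 0 -0.04 1;-1.5 3.9 0.2 0 0 -0.04 1;-1.5 3.9 0.2 0 0 -0.04 1;-1.5 3.9 0.2 0 0 -0.04 1;-1.5 3.9 0 0 0 -0.04 1;-1.5 3.9 0 0 0 -0.02 1;0 0 0 0 0 0 1;0 0 0 0 0 0 1'; python3 err.py 409 39.6 55 -76.1
python3 - <<'E'
from rect import *
np.set_printoptions(precision=2,suppress=True)
w=vision.grab_frame('wrist');save('w11',w)
pickle.dump(w,open('w11.pkl','wb'))
print(monitor.state()['ee_pos'],monitor.state()['ee_rot'])
p=proj(w,[[467.4,53.6,31]])[0];print(p)
x,y=int(p[0]),int(p[1]);print(x-40,y-30)
cv2.imwrite('pics/c11.png',cv2.resize(w['img'][max(0,y-30):y+30,x-40:x+40,::-1],None,fx=10,fy=10,interpolation=cv2.INTER_CUBIC))
E
```

```text
time_s: 10.97
ee_pos: [405.0, 35.4, 45.9]
ee_rot: [179.0, 0.3, -76.8]
force: [0.4, 0.8, -0.1]
gripper_width: 11.6
t 10.9667 [404.9787  35.3568  45.9148] [178.956    0.2726 -76.8295] F [ 0.3964  0.7933 -0.1166] Tq [-0.0856  0.088  -0.0076] 11.569321209336053 q6 80.03390372812275
cm [0.4021 0.4243 0.9085] rot [-0.0004 -0.0188  0.0127]
[404.53  35.04  45.74] [178.88   0.31 -76.91]
[318.95 160.43]
278 130
```

View pics/w11.png

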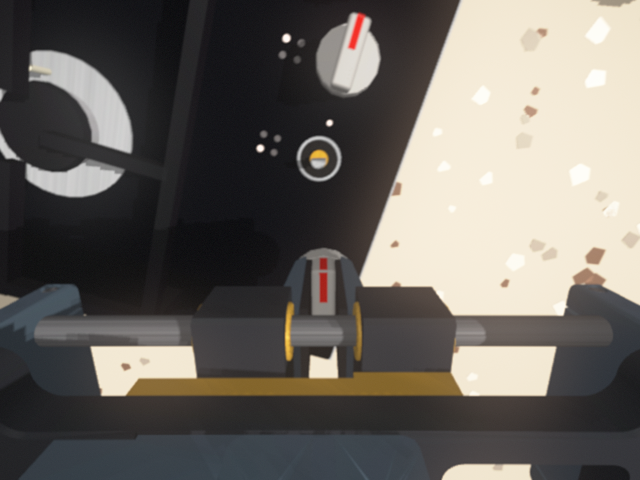

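View pics/c11.png

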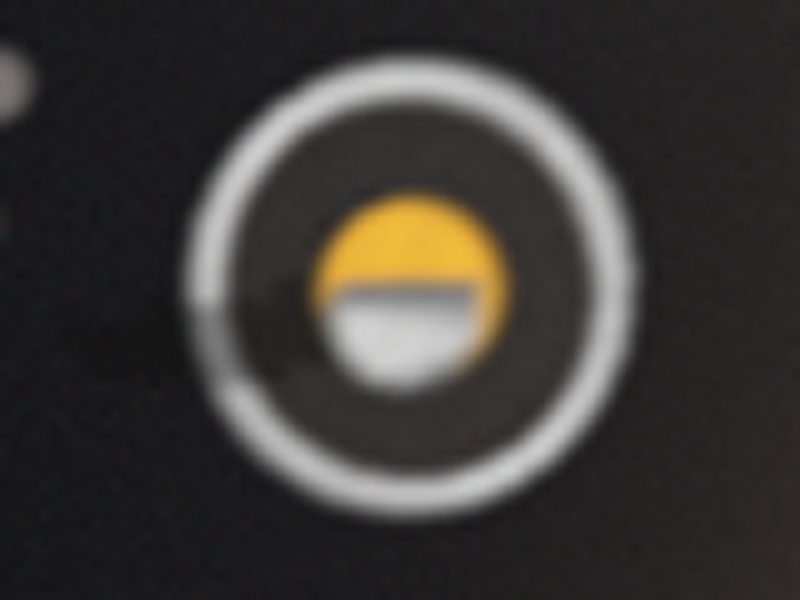

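Run:
```python
from rect import *
np.set_printoptions(precision=1,suppress=True)
w=pickle.load(open('w11.pkl','rb'))
def D(cx,cy,a,r,fl,z):
    th=np.linspace(0,2*np.pi,400);x=r*np.cos(th);y=r*np.sin(th);x=np.minimum(x,fl)
    a=np.radians(a);return np.stack([cx+x*np.cos(a)-y*np.sin(a),cy+x*np.sin(a)+y*np.cos(a),0*x+z],1)
def draw(cx,cy,a,name):
    y0,x0=130,278
    im=cv2.resize(w['img'][y0:y0+60,x0:x0+80,::-1],None,fx=10,fy=10,interpolation=cv2.INTER_CUBIC)
    for (r,fl,z,c) in ((4.2,.2,31,(0,0,255)),(5,1,29,(0,255,0)),(5,1,20,(255,255,0))):
        p=(proj(w,D(cx,cy,a,r,fl,z))-[x0,y0]+.5)*10
        cv2.polylines(im,[p.astype(int)],True,c,1)
        print(z,p.min(0),p.max(0))
    cv2.imwrite('pics/'+name,im)
draw(467.4,53.6,13.5,'d11.png')
```

```text
31 [349.8 305.8] [479.2 375.1]
29 [338.7 290.9] [491.3 384.5]
20 [343.7 281.2] [490.5 371.4]
```

View pics/d11.png

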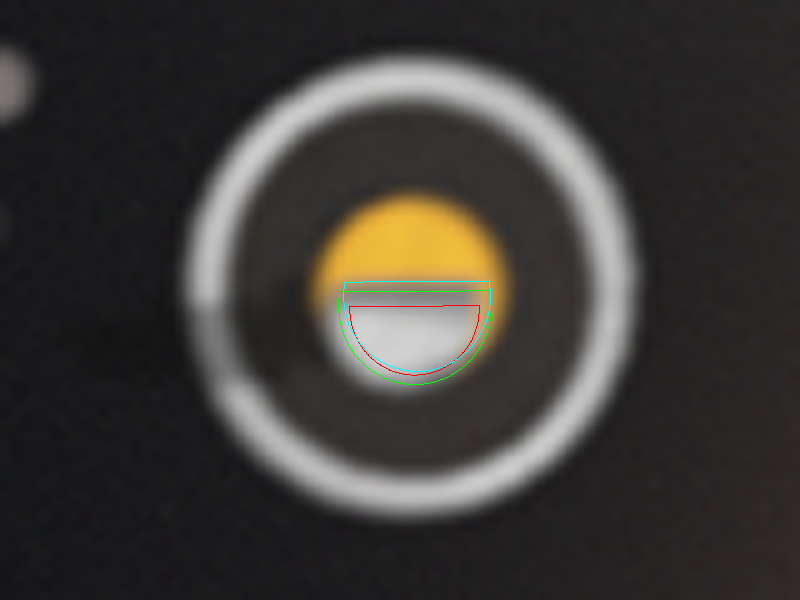

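```bash
python3 -m creep '3.2 0.9 0 0 -0.019 0.005 1;3.1 0.9 0 0 0 0 1;0 0 0 0 0 0 1;0 0 0 0 0 0 1'; python3 err.py 468.4 53.8 14 -76.5
```

```text
time_s: 11.35
ee_pos: [469.0, 50.0, 43.4]
ee_rot: [179.7, 0.0, -76.8]
force: [0.1, -0.2, -1.0]
gripper_width: 12.0
t 11.35 [468.9815  50.0392  43.4494] [179.7005   0.0372 -76.8301] F [ 0.1466 -0.1645 -0.966 ] Tq [-0.1114  0.1608 -0.0206] 11.96483880287371 q6 81.5350239733355
cm [-0.0582  0.3761 -2.9449] rot [ 0.0006 -0.0052  0.0058]
```

```bash
python3 -m creep '-0.06 0.37 -1 0 -0.005 0.006 1;0 0 -1.5 0 0 0 1;0 0 0 0 0 0 1;0 0 0 0 0 0 1'; python3 err.py 468.4 53.8 12 -76.5
python3 - <<'E'
from rect import *
w=vision.grab_frame('wrist');s=vision.grab_frame('scene')
a=cv2.resize(w['img'][180:330,220:420,::-1],(400,300),interpolation=cv2.INTER_CUBIC)
b=cv2.resize(s['img'][220:310,350:470,::-1],(400,300),interpolation=cv2.INTER_CUBIC)
cv2.imwrite('pics/c12.png',np.hstack([a,b]))
E
```

```text
time_s: 11.68
ee_pos: [469.0, 49.3, 16.6]
ee_rot: [179.9, -0.1, -76.9]
force: [0.1, 0.6, -0.2]
gripper_width: 11.5
t 11.6833 [468.9592  49.3249  16.5912] [179.8864  -0.0554 -76.8539] F [ 0.0559  0.5857 -0.2263] Tq [-0.0381  0.1794 -0.014 ] 11.462305715753194 q6 81.58742277827753
cm [-0.0559  0.4475 -0.4591] rot [ 0.0014 -0.0017  0.0062]
```

View pics/c12.png

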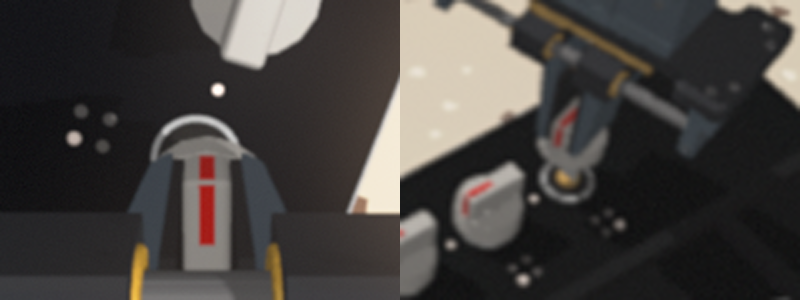

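```bash
python3 -m creep '-0.05 0.3 0 0 0 0.006 1;0 0.15 0 0 0 0 1;0 0 0 0 0 0 1'; python3 err.py 468.4 53.8 12 -76.5
```

```text
time_s: 12.03
ee_pos: [469.3, 53.8, 18.5]
ee_rot: [-179.9, -0.1, -76.6]
force: [-0.2, -1.2, 0.4]
gripper_width: 12.1
t 12.0333 [469.3193  53.7504  18.5037] [-179.9318   -0.0771  -76.5503] F [-0.1627 -1.2127  0.362 ] Tq [-0.0587  0.1712  0.0599] 12.099817989618288 q6 81.80615164102133
cm [-0.0919  0.005  -0.6504] rot [0.001  0.0015 0.0009]
```

```bash
python3 -m creep '-0.09 0 -0.3 0 0 0 1;0 0 -0.2 0 0 0 1;0 0 0 0 0 0 1'; python3 err.py 468.4 53.8 9 -76.5;  python3 -m creep '0 0 -0.2 0 0 0 1;0 0 0 0 0 0 1';python3 err.py 468.4 53.8 9 -76.5
```

```text
time_s: 12.28
ee_pos: [469.0, 54.1, 14.1]
ee_rot: [-179.8, -0.1, -76.5]
force: [0.0, -0.2, -0.0]
gripper_width: 11.8
t 12.2833 [469.0008  54.1429  14.1126] [-179.7964   -0.099   -76.5046] F [ 0.0068 -0.1597 -0.0007] Tq [-0.0715  0.1613  0.0361] 11.788483222865066 q6 81.81718593733365
cm [-0.0601 -0.0343 -0.5113] rot [0.0009 0.0039 0.0001]
time_s: 12.45
ee_pos: [468.8, 54.2, 11.9]
ee_rot: [-179.8, -0.1, -76.5]
force: [0.2, 0.9, -0.7]
gripper_width: 11.8
t 12.45 [468.842   54.2279  11.8626] [-179.8073   -0.0982  -76.4918] F [ 0.1782  0.8748 -0.7331] Tq [-0.1076  0.1954 -0.0056] 11.84251241786778 q6 81.81864232559924
cm [-0.0442 -0.0428 -0.2863] rot [ 0.0009  0.0037 -0.0001]
```

```bash
python3 -m creep '-0.04 -0.04 -0.15 0.001 0.003 0 1;0 0 0 0 0 0 1';  python3 -m creep '0 0 -0.15 0 0 0 1;0 0 0 0 0 0 1';python3 err.py 468.4 53.8 9 -76.5;python3 -m creep '0 0 -0.15 0 0 0 1;0 0 0 0 0 0 1';python3 err.py 468.4 53.8 7 -76.5
```

```text
time_s: 12.62
ee_pos: [468.3, 53.9, 10.1]
ee_rot: [-180.0, 0.0, -76.5]
force: [-0.1, 0.8, -0.7]
gripper_width: 11.7
time_s: 12.78
ee_pos: [468.4, 53.8, 8.4]
ee_rot: [-180.0, 0.0, -76.5]
force: [0.7, 0.1, 0.4]
gripper_width: 11.5
t 12.7833 [468.403   53.7759   8.3886] [-179.9945    0.0086  -76.4869] F [0.7365 0.1214 0.3744] Tq [-0.0686  0.1778 -0.0352] 11.52494545783346 q6 81.62161335262822
cm [-0.0003  0.0024  0.0611] rot [-0.0002  0.0001 -0.0002]
time_s: 12.95
ee_pos: [468.6, 53.8, 6.7]
ee_rot: [-180.0, 0.0, -76.5]
force: [-0.3, -0.4, -0.7]
gripper_width: 11.7
t 12.95 [468.6084  53.7568   6.727 ] [-179.9773    0.0058  -76.4926] F [-0.2698 -0.4152 -0.6622] Tq [-0.1072  0.1433  0.0087] 11.731503737733878 q6 81.62323076732483
cm [-0.0208  0.0043  0.0273] rot [-0.0002  0.0004 -0.0001]
```

```bash
for i in 1 2; do :; done; python3 -m creep '-0.02 0 -0.15 0 0 0 1;0 0 0 0 0 0 1';  python3 -m creep '0 0 -0.15 0 0 0 1;0 0 0 0 0 0 1';python3 err.py 468.4 53.8 4 -76.5;python3 -m creep '0 0 -0.15 0 0 0 1;0 0 0 0 0 0 1';python3 err.py 468.4 53.8 2 -76.5
```

```text
time_s: 13.12
ee_pos: [468.8, 53.7, 5.2]
ee_rot: [-179.9, -0.0, -76.5]
force: [0.0, -0.2, -0.8]
gripper_width: 11.7
time_s: 13.28
ee_pos: [468.8, 53.6, 3.6]
ee_rot: [-179.9, -0.0, -76.5]
force: [-0.0, -0.6, -0.5]
gripper_width: 11.6
t 13.2833 [468.8061  53.6258   3.5738] [-179.9318   -0.0185  -76.4813] F [-0.0146 -0.6013 -0.4914] Tq [-0.0683  0.1199  0.0294] 11.55865818479871 q6 81.62581985404533
cm [-0.0406  0.0174  0.0426] rot [ 0.      0.0012 -0.0003]
time_s: 13.45
ee_pos: [468.8, 53.6, 1.9]
ee_rot: [-179.9, -0.0, -76.5]
force: [-0.6, -0.0, -0.8]
gripper_width: 12.0
t 13.45 [468.7793  53.6164   1.8885] [-179.934    -0.0184  -76.4788] F [-0.6176 -0.02   -0.7985] Tq [-0.1244  0.164  -0.0479] 12.020103172849977 q6 81.62295445195261
cm [-0.0379  0.0184  0.0112] rot [ 0.      0.0012 -0.0004]
```

Run:
```python
from rect import *
w=vision.grab_frame('wrist');s=vision.grab_frame('scene')
a=cv2.resize(w['img'][180:330,220:420,::-1],(400,300),interpolation=cv2.INTER_CUBIC)
b=cv2.resize(s['img'][230:305,360:460,::-1],(400,300),interpolation=cv2.INTER_CUBIC)
cv2.imwrite('pics/c13.png',np.hstack([a,b]))
```

```text
(no output)
```

View pics/c13.png

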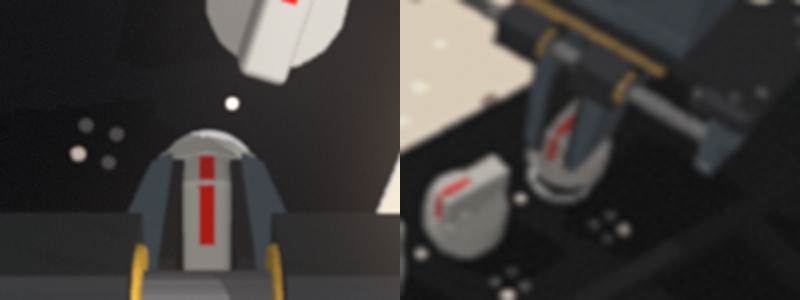

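Going on nicely; lower on to home, watching the force.

```bash
python3 -m creep '-0.02 0 -0.2 0 0 0 1;0 0 0 0 0 0 1';  python3 -m creep '0 0 -0.2 0 0 0 1;0 0 0 0 0 0 1';python3 err.py 468.4 53.8 -3 -76.5;python3 -m creep '0 0 -0.15 0 0 0 1;0 0 0 0 0 0 1';python3 err.py 468.4 53.8 -5 -76.5
```

```text
time_s: 13.72
ee_pos: [468.8, 53.6, -0.0]
ee_rot: [-179.9, -0.0, -76.5]
force: [-0.1, 0.1, -1.0]
gripper_width: 12.2
time_s: 13.88
ee_pos: [468.8, 53.6, -2.2]
ee_rot: [-179.9, -0.0, -76.5]
force: [-0.2, -0.7, 0.0]
gripper_width: 11.7
t 13.8833 [468.8228  53.6227  -2.2083] [-179.9006   -0.0262  -76.4772] F [-0.2054 -0.7316  0.0055] Tq [-0.1733  0.1215  0.0029] 11.724081812816758 q6 81.6272276530933
cm [-0.0423  0.0177 -0.0792] rot [ 0.      0.0018 -0.0004]
time_s: 14.05
ee_pos: [468.8, 53.6, -3.9]
ee_rot: [-179.9, -0.0, -76.5]
force: [-0.2, 0.0, -0.6]
gripper_width: 11.8
t 14.05 [468.8026  53.5829  -3.9034] [-179.9044   -0.0269  -76.479 ] F [-0.161   0.0267 -0.6187] Tq [-0.1633  0.1497 -0.0033] 11.823943925437673 q6 81.6268345850377
cm [-0.0403  0.0217 -0.1097] rot [ 0.0001  0.0017 -0.0004]
```

```bash
python3 -m creep '0 0 -0.1 0 0 0 1;0 0 0 0 0 0 1';python3 err.py 468.4 53.8 -5 -76.5
```

```text
time_s: 14.22
ee_pos: [468.8, 53.6, -5.0]
ee_rot: [-179.9, -0.0, -76.5]
force: [0.5, -0.2, -1.2]
gripper_width: 11.4
t 14.2167 [468.8242  53.5889  -5.0472] [-179.9054   -0.0272  -76.4774] F [ 0.5267 -0.2068 -1.1537] Tq [-0.1465  0.1228  0.0128] 11.356763756057688 q6 81.6266590837932
cm [-0.0424  0.0211  0.0047] rot [ 0.0001  0.0017 -0.0004]
```

```bash
for k in a; do python3 -m creep '0 0 -0.1 0 0 0 1;0 0 0 0 0 0 1'; python3 -m creep '0 0 -0.1 0 0 0 1;0 0 0 0 0 0 1';python3 -m creep '0 0 -0.1 0 0 0 1;0 0 0 0 0 0 1'; done;python3 err.py 468.4 53.8 -9.3 -76.5
```

```text
time_s: 14.38
ee_pos: [469.0, 53.6, -5.6]
ee_rot: [-179.9, -0.0, -76.5]
force: [-2.0, -1.2, 5.7]
gripper_width: 11.9
time_s: 14.55
ee_pos: [469.0, 53.6, -5.7]
ee_rot: [-179.9, -0.0, -76.5]
force: [-1.3, 0.3, 4.4]
gripper_width: 11.9
time_s: 14.72
ee_pos: [469.0, 53.6, -5.8]
ee_rot: [-179.9, -0.0, -76.5]
force: [-2.2, -0.3, 5.5]
gripper_width: 11.8
t 14.7167 [468.9898  53.6087  -5.7707] [-179.8625   -0.0348  -76.4758] F [-2.2394 -0.3231  5.4943] Tq [-0.1154  0.4017 -0.0245] 11.831563102753684 q6 81.62797915211286
cm [-0.059   0.0191 -0.3529] rot [ 0.      0.0025 -0.0004]
```

```bash
python3 -m creep '-0.04 0 -0.25 0 0.002 0 1;0 0 -0.25 0 0 0 1' 45;python3 err.py 468.4 53.8 -9.3 -76.5; python3 -m creep '0 0 -0.3 0 0 0 1;0 0 -0.3 0 0 0 1';python3 err.py 468.4 53.8 -9.3 -76.5
```

```text
time_s: 14.88
ee_pos: [469.0, 53.6, -9.2]
ee_rot: [-179.9, -0.0, -76.5]
force: [-2.4, 0.2, 8.8]
gripper_width: 11.3
t 14.8833 [469.0131  53.6135  -9.2462] [-179.8968   -0.0238  -76.4723] F [-2.387   0.1946  8.8325] Tq [-0.1542  0.6404 -0.0236] 11.258784640048253 q6 81.61383999706669
cm [-0.0613  0.0186 -0.0054] rot [-0.      0.0018 -0.0005]
time_s: 15.05
ee_pos: [469.4, 53.7, -10.5]
ee_rot: [-179.8, -0.0, -76.5]
force: [-11.1, -0.7, 38.9]
gripper_width: 11.7
t 15.05 [469.4     53.6627 -10.4846] [-179.844    -0.032   -76.4706] F [-11.1198  -0.7384  38.8639] Tq [-0.3276  2.0836  0.0249] 11.739002014667706 q6 81.61471763065072
cm [-0.1     0.0137  0.1185] rot [-0.0001  0.0028 -0.0005]
```

```bash
python3 -m creep '-0.02 0 -0.06 0 0.002 0 1;0 0 -0.12 0 0 0 1';python3 err.py 468.4 53.8 -9.3 -76.5
```

```text
time_s: 15.22
ee_pos: [469.1, 53.6, -9.0]
ee_rot: [-179.9, -0.0, -76.5]
force: [-2.6, -0.5, 8.0]
gripper_width: 11.7
t 15.2167 [469.0802  53.6258  -9.0472] [-179.8953   -0.019   -76.4661] F [-2.6299 -0.5457  7.9702] Tq [-0.2707  0.6037 -0.049 ] 11.742885135944972 q6 81.59886459071706
cm [-0.068   0.0174 -0.0253] rot [-0.0001  0.0019 -0.0006]
```

```bash
python3 -m creep '-0.03 0 -0.15 0 0.002 0 1;0 0 -0.15 0 0 0 1;0 0 -0.15 0 0 0 1';python3 err.py 468.4 53.8 -9.3 -76.5
python3 - <<'E'
from rect import *
w=vision.grab_frame('wrist');s=vision.grab_frame('scene');t=vision.grab_frame('top')
a=cv2.resize(w['img'][130:330,180:446,::-1],(400,300),interpolation=cv2.INTER_CUBIC)
b=cv2.resize(s['img'][230:305,360:460,::-1],(400,300),interpolation=cv2.INTER_CUBIC)
cv2.imwrite('pics/c14.png',np.hstack([a,b]));save('scene14',s);save('top14',t)
E
python3 err.py 468.4 53.8 -9.3 -76.5
```

```text
time_s: 15.47
ee_pos: [469.1, 53.6, -9.9]
ee_rot: [-179.9, -0.0, -76.5]
force: [-4.8, -0.8, 17.1]
gripper_width: 11.7
t 15.4667 [469.1304  53.6382  -9.8737] [-179.884    -0.0143  -76.4592] F [-4.7731 -0.7524 17.0764] Tq [-0.1906  0.9401  0.0088] 11.676782452578538 q6 81.58084645084183
cm [-0.073   0.0162  0.0574] rot [-0.0002  0.002  -0.0007]
t 15.6167 [469.0795  53.6429  -9.8325] [-179.8857   -0.015   -76.4567] F [-3.7002 -1.358  13.642 ] Tq [-0.1882  0.8218  0.0452] 11.902375045291748 q6 81.58121092640808
cm [-0.0679  0.0157  0.0532] rot [-0.0002  0.002  -0.0008]
```

View pics/c14.png

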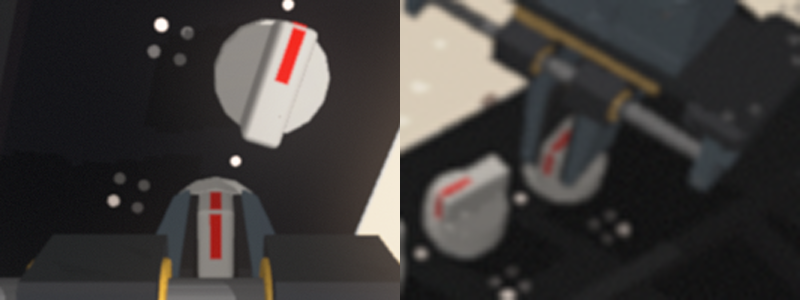

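View pics/scene14.png

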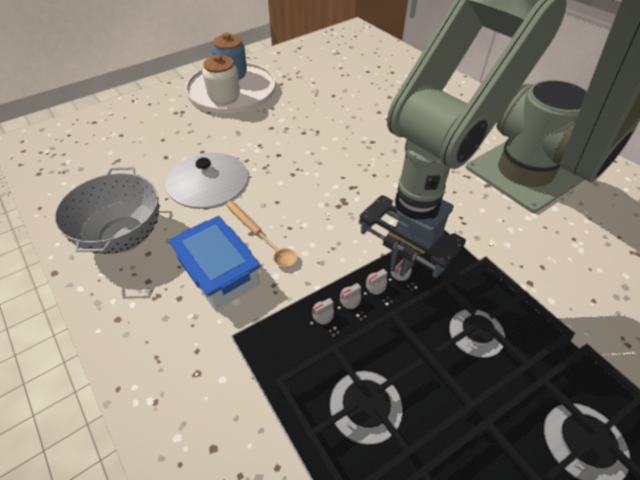

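Run:
```python
from h import *
job.job_done();s=monitor.state();print(s['time_s'],s['ee_pos'],s['force'],s['gripper_width'])
```

```text
the job is handed in; nothing more can be done
the job is handed in; nothing more can be done
```

The knob is on the bare tap (the one nearest the robot), fully home and pressed in. I handed the job in at about 15.6 s, with the gripper still holding it down. No verdict is reported.

**How it went on:** The flat of the stem pointed about 13.5° from world x, and I turned the knob to match. It slid over the stem without resistance until it seated, within about 0.3 mm of the height I had worked out for home.

**Last checks:**
- **Pressed in:** the stem went down about 4.2 mm from first contact, against a stop at 4 mm. The steady push was 14–17 N. The arm was level to 0.1°.
- **Grip:** 45 N on the bar, opening 11.7 mm. The pointer edge sits at the same pixel row (about 271) as just after lifting, so the knob did not slip in the fingers.
- **Surroundings:** the neighbouring knob's pointer looks unchanged. The lid, spoon and box look unmoved in the scene picture.

**What did not go as expected:**
- The real fingertips sit about 36 mm short of the reported tool point, so my first grasp closed above the knob. I opened, lowered in small steps and gripped it on the second try.
- While pressing I briefly reached about 39 N through the fingers, just under the 40 N limit set for the arm and gripper body, then backed off.
- After hand-in the state could no longer be read, so the final second is not confirmed.

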